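# Hold a stave in the moisture tester

### The arm

A 7-joint arm with a two-finger parallel gripper is mounted at the origin on the work surface. World frame = base frame: x ahead of the robot, y to its left, z up, the work surface at z = 0. Lengths are in m, angles in rad, forces in N, time in s.
With the tool pointing down it reaches from about 0.425 to 0.925 m from the base axis. Payload 6.8 kg.
Tool frame: the origin (TCP) lies at the very end of the fingers, on their centre line; the grasp point (between the pads) lies 19 mm behind it (r.grip_point_offset is the distance from the TCP to the grasp point, in m); z points along the fingers, y is the line along which they close (so a half turn about z gives the same grasp; the last joint's range is limited). The gripper opens to 85 mm and grips with 20 to 120 N. Pads are 22 mm wide; open, the fingers measure 114 mm over their backs; the gripper's body (76 mm by 85 mm) begins 54 mm behind the grasp point. The pads swing forward as they close: fully open they stand 13 mm farther back than shut.
Start: joints at [1.149, 0.477, 0.022, 1.555, -0.011, 1.109, -0.083], TCP at [0.208, -0.642, 0.231] pointing down, gripper open.
Joint ranges: [-2.96, 2.96], [-0.34, 2.1], [-1.41, 1.46], [0.24, 2.44], [-1.37, 4.51], [0.17, 1.92], [-2.96, 2.96]. Speed limits (rad/s): [2.39, 2.39, 3.14, 3.14, 3.14, 3.14, 3.14].

### API

Orientations are given as a rotation vector (axis times angle).
In Python, from bench import status, eyes, r gives the robot as it stands.
- The arm moves only by the shell command python3 -m crank 'ROWS' [OPENING] [FORCE]. ROWS is JSON, a list of rows, each a list of 6 numbers: the shift along the tool's x, y, z normalised to -1 to 1, where 1 is 0.02 m, then the turn, a rotation vector about the tool's x, y, z normalised to -1 to 1, where 1 is 45 degrees. A call has 1 to 12 rows; each row shifts and turns the commanded pose from where the row before left it, along the tool's axes as they then stand; what a row does not reach is not made up. A row lasts 1/10 s, in which the tool goes at most 50 mm and 8.59 degrees, less where a joint would pass 70% of its speed; a pose out of reach is approached as far as the arm can. A call with a number of a shift or a turn outside -1 to 1 is refused whole. A call with a gripper value outside its range is refused whole. OPENING is the opening, from 0 (shut) to 1 (fully open), set as the call begins (- or left out, the last holds). The fingers move at their own pace and stop on an object; FORCE is the grip in N (left out, the last holds). Time passes only in rows, so rows that do not move let the fingers close. It gives the time, the measured TCP pose, the force, the opening and the grip force at its end, in the units of the state.
- status.get_obs(): the state, without advancing time (a new reading comes with each control period).
- eyes.grab_frame(name): name is "side" or "top"; returns a dict with "image" (384x512x3 uint8, red, green, blue), "depth" (384x512 float32, m along the optical axis (not along the pixel's ray), 0 where there is no reading), "fovy" (degrees; the focal length in pixels is half the picture's height over the tangent of half this angle, whatever the lens; pixels are square), "cx", "cy" (the principal point, pixels), "world_to_cam" (4x4, takes a point from world to camera coordinates). Camera axes: x right, y up, looking along -z (the intrinsics and any distortion apply to the point x, -y, -z); pixel columns grow to the right and rows downward; lengths in m; the calibration is good to about 2 mm. A picture is of the moment at which its call begins.
- r.hand_in(): hands the job in; it is judged then, once.
The state is a dict: "clock": time; "joints": joint angles; "qvel": joint speeds; "tau": joint torques, N m; "tcp_pos": TCP position; "orientation": TCP orientation; "contact_force": force on the tool from outside, world axes, zero at the start; "moment": the same for the moment, N m; "grip_width": finger opening in m; "gripper_force": force on a finger pad.
Only numpy, scipy, OpenCV 4.12 (cv2) and the standard library are available. Lean on these libraries where they do the work, as an engineer would, in place of code of your own. Each camera call takes 0.05 s, during which the arm holds its last target. There are 200 camera calls.

### The job

A dark offcut is lying across the window of the moisture tester: clear it into the blue tray. Then take the pale stave with the white finger-jointed top from the rack, pass its lower end down through the tester's window, and press the sprung copper plate inside down until the red pointer is within the green band. Finish while still gripping the stave and holding the plate there, and leave everything else where it is.

Things in the scene. Friction and masses are not known exactly. Their poses are not given: they have to be found in the camera images.
- tester: the moisture tester, a fixed bench box 110 mm high: yellow 150 x 150 mm top face, two green steel sides, two clear panels (facing its x and -x); origin at the centre of its underside, same axes as the window
- window (a point): centre of the window in the tester's yellow top, level with the top face (110 mm above the table), z up. A through slot, 22 mm along x and 52 mm along y (2 mm more than the stave each way); its edges are bevelled 4 mm wide by 4 mm deep as a lead-in, then straight to 10 mm under the top face; the box is open inside
- plate (a joint): travel of the copper plate in the tester, m: 0 at rest, grows as it is pressed straight down, stop at 0.020. Its spring resists with 2.5 N plus 0.5 N per mm. A red pointer on the plate shows outside both clear panels, beside a white strip whose green band is 5 to 15 mm of travel (middle 10 mm)
- plate_top (a point): centre of the plate's upper face, under the window; at rest 70 mm below the tester's top face (40 mm above the table). It moves with the plate
- stave_mid (a point): centre of the pale wooden stave with white finger joints (five teeth, 10 mm long) at its top: 20 mm along its x (thickness), 50 mm along its y (width), 160 mm along its z (up), about 0.1 kg. It starts upright in one of the three pockets of the rack; its centre is 80 mm above its lower end
- stave_foot (a point): centre of the lower end face of the same stave, same axes
- stave: the same stave as a body; its origin is the centre of its lower end face, axes as above
- offcut_mid (a point): centre of the offcut, a dark wooden block 28 mm along its x, 90 mm along its y, 30 mm high, about 0.06 kg, lying on the tester's top across the window
- offcut: the same offcut as a body; its origin is the centre of its underside
- tray: blue open tray for offcuts, fixed: 180 mm along its x, 140 mm along its y, walls 4 mm thick and 36 mm high, floor about 4 mm thick; its origin is the centre of its underside on the table; empty at the start
- rack: wooden rack, fixed, 235 mm along its x, 85 mm along its y; its origin is the centre of its underside. Three pockets 75 mm apart along its x (the middle one at the origin), each 24 x 54 mm, pocket floor 10 mm and rim 50 mm above the table; a stave standing in it reaches 170 mm above the table and has its x along the rack's x
- brown_stave_mid (a point): centre of a dark brown plain stave of the same size (no finger joints), in another pocket; a bystander
- red_stave_mid (a point): centre of a reddish plain stave of the same size (no finger joints), in another pocket; a bystander
- glue: white glue bottle, 60 mm across, 150 mm tall, origin at the centre of its foot; a bystander
- tin: tin can, 72 mm across, 90 mm tall, origin at the centre of its foot; a bystander
- tape: orange tape roll lying flat, 90 mm across, 24 mm high, origin under its centre; a bystander
- hammer: hammer lying on the table along its own x; a bystander
- brush: brush lying on the table along its own x; a bystander
- wrench: wrench lying on the table along its own x; a bystander
Not all that is in view belongs to the job. What is shaped like the offcut but pink, purple or yellow is not meant.

How it is judged:
On the way, in this order (a step that is already met when the one before it is completed fails the run):
1. the offcut lies in the blue tray, let go (x of offcut_mid in the frame of tray between -0.075 and 0.075 m and y of offcut_mid in the frame of tray between -0.055 and 0.055 m and z of offcut_mid in the frame of tray below 0.035 m and contact force between offcut and the fingers below 0.1 N), for 0.2 s.
2. the pale stave's lower end has passed through the tester's window (horizontal distance between stave_foot and window below 0.004 m and angle between stave_mid's own z axis and vertical below 0.07 rad and z of stave_foot in the frame of window below -0.025 m), for 0.1 s.
At the end, for the whole second after the job is handed in: Offcut released in the tray; the pale stave in the window (foot within 4 mm of its centre, tilt under 0.07 rad), plate pressed 5 to 15 mm, the stave at rest between the fingers (over 1 N, grasp point at most 12 mm above its top) (all of step 1 and horizontal distance between stave_foot and window below 0.004 m and angle between stave_mid's own z axis and vertical below 0.07 rad and z of stave_foot in the frame of window below -0.071 m and value of joint plate between 0.005 and 0.015 m and contact force between stave and the fingers above 1 N and z of the grasp point in the frame of stave_mid below 0.092 m and linear speed of stave below 0.02 m/s); the arm keeps its last pose, push and grip.
It fails at once if another stave is moved more than 20 mm (distance of any of brown_stave_mid, red_stave_mid from where it was at the start of the episode above 0.02 m).
It fails at once if a bystander on the table is moved more than 20 mm (distance of any of glue, tin, tape, hammer, brush, wrench from where it was at the start of the episode above 0.02 m).
It also fails if it takes over 67 s, if anything falls off the work surface, if the arm or the gripper's body presses on something with over 40 N, if the wrist force passes 120 N, or if a joint passes its speed limit or range.

## Working session

There is one attempt and no reset: what is moved stays moved. The work goes in short steps, Python scripts to look and compute and a shell command to move; the robot and the scene stay as the last step left them, time stands still between calls to the robot, and variables do not carry over. Pictures are saved under pics/ and viewed, at most 10 in all, crops included, and the job is handed in when it is done.

```bash
ls; mkdir -p pics; python3 - <<'E'
from bench import status, eyes, r
import cv2, numpy as np
print(status.get_obs())
for n in("side","top"):
    f=eyes.grab_frame(n); np.savez(f"{n}0.npz",**f)
    cv2.imwrite(f"pics/{n}0.png",f["image"][:,:,::-1]); print(n,f["fovy"],f["cx"],f["cy"],f["world_to_cam"],[k for k in f])
E
```

```text
pics
{'clock': 0.0, 'joints': array([ 1.14891132,  0.47781484,  0.02237828,  1.55647599, -0.01147415,
        1.10930388, -0.08309491]), 'qvel': array([-1.16671948e-03,  1.80907787e-04, -2.29562497e-03, -4.47631168e-04,
       -8.92942400e-04, -3.99937763e-05, -5.11177175e-04]), 'tau': array([ 6.48267292e-05, -5.96452403e+01,  1.60780896e+00, -2.81194693e+01,
        1.23879997e-02,  9.43841762e-03,  1.43794864e-05]), 'tcp_pos': array([ 0.20811337, -0.64147918,  0.23030624]), 'orientation': array([-3.10121402e+00, -4.90595103e-01,  7.38009818e-04]), 'contact_force': array([ 0.602346  , -0.50368603,  0.99744389]), 'moment': array([0.01261682, 0.07352318, 0.01834438]), 'gripper_force': 0.0, 'grip_width': 0.0849908878960626}
side 50.26533728312056 246.34690775873975 197.76859346541414 [[-0.99256015 -0.1213791   0.00956323  0.55305046]
 [ 0.07890542 -0.58143872  0.80975487 -0.12622445]
 [-0.09272689  0.80448501  0.58669037 -1.33403353]
 [ 0.          0.          0.          1.        ]] ['image', 'depth', 'fovy', 'cx', 'cy', 'world_to_cam']
top 47.506673204420494 261.18395442390204 185.69224198508294 [[ 0.01337252 -0.99962748 -0.0237924   0.03522109]
 [ 0.9914629   0.01016933  0.12999191 -0.57268679]
 [-0.12970153 -0.0253276   0.99122955 -1.35256939]
 [ 0.          0.          0.          1.        ]] ['image', 'depth', 'fovy', 'cx', 'cy', 'world_to_cam']
```

View pics/top0.png

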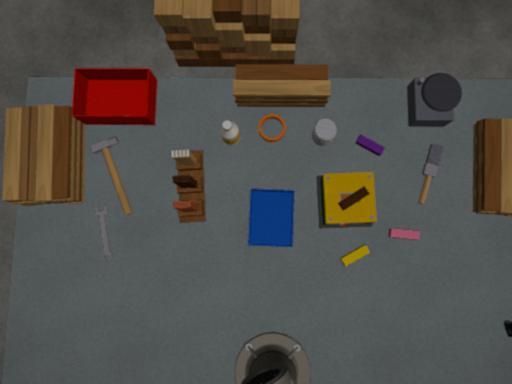

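View pics/side0.png

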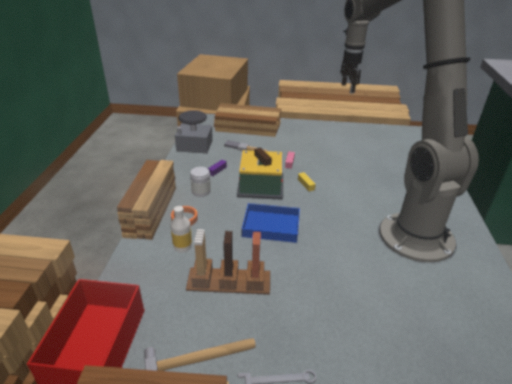

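The top view shows the tester at (349,198) with the dark offcut at (354,198). The blue tray is at (272,218) and the rack at (190,187): pale stave top at (181,155), brown at (185,180), red at (183,206). Offcut look-alikes are purple (370,145), pink (405,235) and yellow (355,256). I choose the dark one on the yellow box. The pale stave could be confused with the brown and red ones, so I choose the one with the white teeth.

```bash
cat > h.py <<'E'
import numpy as np, cv2
from bench import status, eyes, r
def K(f):
    fl=192/np.tan(np.radians(f["fovy"])/2); return fl,float(f["cx"]),float(f["cy"])
def cloud(f):
    fl,cx,cy=K(f); v,u=np.mgrid[:384,:512]; d=f["depth"]
    p=np.stack([(u-cx)/fl*d,-(v-cy)/fl*d,-d],-1); M=f["world_to_cam"]
    return (p-M[:3,3])@M[:3,:3]
def onplane(f,uv,z):
    fl,cx,cy=K(f); M=f["world_to_cam"]; R=M[:3,:3]; uv=np.atleast_2d(uv).astype(float)
    d=np.stack([(uv[:,0]-cx)/fl,-(uv[:,1]-cy)/fl,-np.ones(len(uv))],-1)@R
    c=-R.T@M[:3,3]; return c+d*((z-c[2])/d[:,2])[:,None]
def proj(f,p):
    fl,cx,cy=K(f); M=f["world_to_cam"]; q=np.atleast_2d(p)@M[:3,:3].T+M[:3,3]
    return np.stack([cx+fl*q[:,0]/-q[:,2],cy-fl*q[:,1]/-q[:,2]],-1)
def rect(P):
    (c,s,a)=cv2.minAreaRect((P[:,:2]*1000).astype(np.float32)); return np.round(c,1),np.round(s,1),round(a,1)
E
python3 - <<'E'
from h import *
for n in("top","side"):
    f=dict(np.load(f"{n}0.npz")); C=cloud(f); hsv=cv2.cvtColor(f["image"],cv2.COLOR_RGB2HSV); H,S,V=[hsv[...,i].astype(int) for i in range(3)]
    x,y,z=[C[...,i] for i in range(3)]
    print(n,"table z",np.median(z[300:340,100:200]))
    near=lambda u,v,w:(abs(np.mgrid[:384,:512][1]-u)<w)&(abs(np.mgrid[:384,:512][0]-v)<w)
    c={"top":dict(off=(354,198,28),tray=(272,218,40),rack=(190,187,45),yel=(349,198,35)),"side":dict(off=(263,158,22),tray=(271,222,35),rack=(228,265,50),yel=(261,160,30))}[n]
    def rep(name,m):
        if m.sum()<5: print(name,m.sum());return
        uv=np.argwhere(m)[:,::-1]
        print(name,m.sum(),"zmed",np.round(np.percentile(z[m],[5,50,95]),4),"rect(depth)",rect(C[m]),"uv",uv.mean(0).round(1))
    rep("offcut",near(*c["off"])&(z>.128)&(z<.16)&(V<110))
    rep("tester",near(*c["yel"])&(z>.10)&(z<.155))
    rep("yellow",near(*c["yel"])&(H>20)&(H<35)&(S>150)&(z>.1)&(z<.12))
    rep("tray",near(*c["tray"])&(H>100)&(H<125)&(S>150)&(z>.028)&(z<.045))
    rep("trayall",near(*c["tray"])&(H>100)&(H<125)&(S>150))
    k=near(*c["rack"])&(z>.16)&(z<.18)
    nl,L,st,ce=cv2.connectedComponentsWithStats(k.astype(np.uint8))
    for i in range(1,nl):
        if st[i,4]>15: rep(f"stave{i} rgb{f['image'][L==i].mean(0).round()}",L==i)
    rep("rackrim",near(*c["rack"])&(z>.04)&(z<.056)&(S>60))
t=cv2.imread("pics/top0.png"); a=cv2.resize(t[160:235,315:390],(400,400),interpolation=2); b=cv2.resize(t[140:230,155:245],(400,400),interpolation=2)
cv2.imwrite("pics/crop1.png",np.hstack([a,b]))
E
```

```text
top table z 0.001043999336162471
offcut 291 zmed [0.1358 0.1402 0.145 ] rect(depth) (array([ 526.3, -232.4]), array([27.8, 89.2]), 33.2) uv [353.8 197.7]
tester 2488 zmed [0.1059 0.1106 0.1408] rect(depth) (array([ 531.6, -225.4]), array([150.5, 151.4]), 3.0) uv [349.7 197.3]
yellow 2058 zmed [0.1057 0.1101 0.1149] rect(depth) (array([ 530.8, -224.5]), array([149.1, 149.4]), 3.2) uv [348.7 197.5]
tray 185 zmed [0.0307 0.0359 0.0409] rect(depth) (array([472.6,   9.8]), array([137.3, 177.7]), 88.4) uv [268.  218.8]
trayall 2444 zmed [-0.0002  0.0051  0.0354] rect(depth) (array([472.6,   9.8]), array([137.3, 177.7]), 88.4) uv [271.  217.5]
stave1 rgb[135. 129. 120.] 118 zmed [0.1606 0.1685 0.1732] rect(depth) (array([649.5, 276.6]), array([20.5, 49.5]), 3.6) uv [180.5 153.1]
stave2 rgb[46. 27. 15.] 132 zmed [0.1636 0.1705 0.1744] rect(depth) (array([574.2, 271.1]), array([20.5, 49.4]), 2.7) uv [181.4 178.4]
stave3 rgb[114.  59.  33.] 123 zmed [0.1664 0.1709 0.1746] rect(depth) (array([499.3, 265.7]), array([20. , 48.4]), 4.6) uv [182.2 204. ]
rackrim 560 zmed [0.0425 0.05   0.0544] rect
[... 553 characters left out ...]
ay([138.9, 169.1]), 89.7) uv [271.9 230.8]
trayall 1419 zmed [0.0012 0.0053 0.0334] rect(depth) (array([484.8, 500.8]), array([1129.9,  172.7]), 88.7) uv [272.3 222.5]
stave1 rgb[172. 169. 167.] 131 zmed [0.1622 0.1686 0.1721] rect(depth) (array([649.6, 276. ]), array([20.2, 54.6]), 3.3) uv [199.2 236.3]
stave2 rgb[80. 68. 63.] 120 zmed [0.1621 0.1694 0.1713] rect(depth) (array([574.5, 273.3]), array([19.8, 50.5]), 2.8) uv [227.7 238. ]
stave3 rgb[148.  95.  82.] 118 zmed [0.1621 0.1693 0.1717] rect(depth) (array([499.9, 268.3]), array([19.6, 51.3]), 3.3) uv [256.3 239. ]
rackrim 807 zmed [0.0424 0.0493 0.0529] rect(depth) (array([616.4, 258.8]), array([147.7, 296. ]), 70.6) uv [225.8 270.7]
```

View pics/crop1.png

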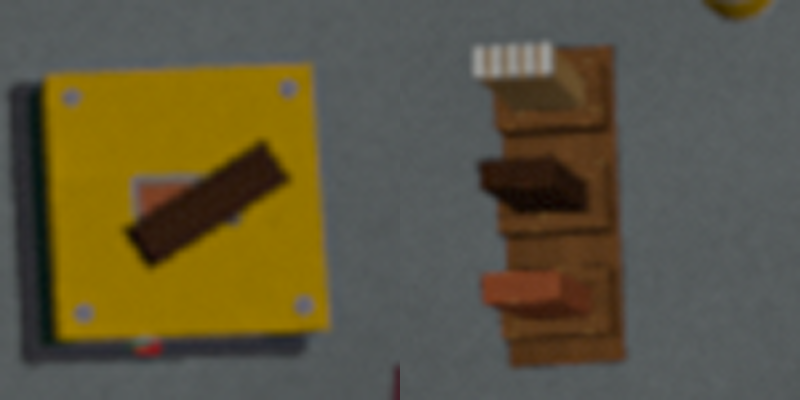

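The crop confirms the dark offcut lies across the window and the white-toothed stave is the top one of the rack. Measurements (in metres) agree with the given sizes:
- **Offcut:** centre (0.526,-0.232), long axis at 123°
- **Tester:** centre (0.531,-0.225), turned 3°
- **Tray:** (0.473,0.010)
- **Stave:** (0.6495,0.2765), turned 4°

Setting out.

```bash
cat >> h.py <<'E'
from scipy.spatial.transform import Rotation as Ro
def to(x,y,z,ang):
    "shift in tool units (20mm) and turn (45deg) to TCP x,y,z, pointing down, tool y at ang deg (mod 180)"
    o=status.get_obs(); R=Ro.from_rotvec(o["orientation"])
    e=R.inv().apply(np.array([x,y,z])-o["tcp_pos"])/.02
    a=np.radians(ang); best=None
    for k in(0,np.pi):
        Y=np.array([np.cos(a+k),np.sin(a+k),0]); Z=np.array([0,0,-1.]); T=Ro.from_matrix(np.stack([np.cross(Y,Z),Y,Z],1))
        w=(R.inv()*T).as_rotvec(); print("shift",e.round(2),"turn(45deg)",(w/(np.pi/4)).round(3),"shift after turn",(T.inv().apply(np.array([x,y,z])-o["tcp_pos"])/.02).round(2))
    print("t",o["clock"],o["tcp_pos"].round(4),"F",o["contact_force"].round(1),"w",round(o["grip_width"],4),"gf",round(float(o["gripper_force"]),1),"j",o["joints"].round(2))
E
python3 -m crank '[[0.975,-0.66,0,0,0,0],[0.975,-0.66,0,0,0,0],[0.975,-0.66,0,0,0,0],[0.975,-0.66,0,0,0,0],[0.975,-0.66,0,0,0,0],[0.975,-0.66,0,0,0,0],[0.975,-0.66,0,0,0,0],[0.975,-0.66,0,0,0,0],[0.975,-0.66,0,0,0,0],[0.975,-0.66,0,0,0,0],[0.975,-0.66,0,0,0,0],[0.975,-0.66,0,0,0,0]]' 1 40
python3 -m crank '[[0.975,-0.66,0,0,0,0],[0.975,-0.66,0,0,0,0],[0.975,-0.66,0,0,0,0],[0.975,-0.66,0,0,0,0],[0.975,-0.66,0,0,0,0],[0.975,-0.66,0,0,0,0],[0.975,-0.66,0,0,0,0],[0.975,-0.66,0,0,0,0],[0.975,-0.66,0,0,0,0],[0.975,-0.66,0,0,0,0]]'
python3 -m crank '[[0,0,0,0,0,-0.19],[0,0,0,0,0,-0.19],[0,0,0,0,0,-0.19],[0,0,0,0,0,-0.19],[0,0,0,0,0,-0.19],[0,0,0,0,0,-0.19],[0,0,0,0,0,-0.19],[0,0,0,0,0,-0.19],[0,0,0,0,0,-0.19],[0,0,0,0,0,-0.19],[0,0,0,0,0,-0.19],[0,0,0,0,0,-0.19]]' 0.7
python3 -c "from h import *; to(.5265,-.232,.110,33.2)"
```

```text
clock: 1.3
tcp_pos: [0.3823, -0.4182, 0.2309]
orientation: [-3.102, -0.491, 0.001]
contact_force: [0.2, 0.3, -0.2]
grip_width: 0.0857
gripper_force: 0.0
clock: 2.3
tcp_pos: [0.527, -0.2325, 0.2309]
orientation: [-3.103, -0.491, 0.001]
contact_force: [0.3, 0.7, 0.0]
grip_width: 0.0854
gripper_force: 0.0
clock: 3.5
tcp_pos: [0.5264, -0.2334, 0.2309]
orientation: [-1.548, -2.733, 0.0]
contact_force: [0.3, -0.1, 0.4]
grip_width: 0.0596
gripper_force: 0.0
shift [0.05 0.04 6.04] turn(45deg) [-0.001 -0.001 -0.051] shift after turn [0.06 0.04 6.04]
shift [0.05 0.04 6.04] turn(45deg) [-1.000e-03  1.000e-03  3.949e+00] shift after turn [-0.06 -0.04  6.04]
t 3.5 [ 0.5264 -0.2334  0.2309] F [ 0.3 -0.1  0.4] w 0.0596 gf 0.0 j [ 0.72  0.36 -0.51  1.77  0.2   1.06  0.67]
```

```bash
python3 -m crank '[[0.05,0.04,1,0,0,-0.05],[0,0,1,0,0,0],[0,0,1,0,0,0],[0,0,1,0,0,0],[0,0,1,0,0,0],[0,0,0.8,0,0,0],[0,0,0,0,0,0]]'
python3 -m crank '[[0,0,0,0,0,0],[0,0,0,0,0,0],[0,0,0,0,0,0],[0,0,0,0,0,0],[0,0,0,0,0,0],[0,0,0,0,0,0]]' 0 40
python3 -m crank '[[0,0,-0.7,0,0,0],[0,0,-1,0,0,0],[0,0,-1,0,0,0],[0,0,-1,0,0,0]]'
python3 -c "from h import *; to(.472,.010,.19,33.2)"
```

```text
clock: 4.2
tcp_pos: [0.5252, -0.2316, 0.1129]
orientation: [-1.501, -2.755, 0.001]
contact_force: [-1.1, 0.5, 0.7]
grip_width: 0.06
gripper_force: 0.0
clock: 4.8
tcp_pos: [0.5279, -0.2324, 0.1165]
orientation: [1.502, 2.757, 0.0]
contact_force: [-0.4, -0.1, 6.6]
grip_width: 0.0274
gripper_force: 41.0
clock: 5.2
tcp_pos: [0.5268, -0.2321, 0.1908]
orientation: [-1.503, -2.759, 0.0]
contact_force: [0.4, -0.3, 0.0]
grip_width: 0.0272
gripper_force: 40.2
shift [11.65  4.26  0.04] turn(45deg) [-0.    -0.    -0.008] shift after turn [11.63  4.34  0.04]
shift [11.65  4.26  0.04] turn(45deg) [-0.     0.     3.992] shift after turn [-11.63  -4.34   0.04]
t 5.2 [ 0.5268 -0.2321  0.1908] F [ 0.4 -0.3  0. ] w 0.0272 gf 40.2 j [ 0.71  0.4  -0.51  1.81  0.23  0.99  0.67]
```

```bash
python3 -m crank '[[0.97,0.355,0,0,0,0],[0.97,0.355,0,0,0,0],[0.97,0.355,0,0,0,0],[0.97,0.355,0,0,0,0],[0.97,0.355,0,0,0,0],[0.97,0.355,0,0,0,0],[0.97,0.355,0,0,0,0],[0.97,0.355,0,0,0,0],[0.97,0.355,0,0,0,0],[0.97,0.355,0,0,0,0],[0.97,0.355,0,0,0,0],[0.97,0.355,0,0,0,0]]'
python3 -m crank '[[0,0,1,0,0,0],[0,0,1,0,0,0],[0,0,1,0,0,0],[0,0,1,0,0,0],[0,0,1,0,0,0],[0,0,1,0,0,0],[0,0,1,0,0,0],[0,0,1,0,0,0],[0,0,0.7,0,0,0],[0,0,0,0,0,0]]'
python3 -m crank '[[0,0,0,0,0,0],[0,0,0,0,0,0],[0,0,0,0,0,0],[0,0,0,0,0,0]]' 0.65
python3 -m crank '[[0,0,-1,0,0,0],[0,0,-1,0,0,0],[0,0,-1,0,0,0],[0,0,-1,0,0,0],[0,0,-1,0,0,0],[0,0,-1,0,0,0],[0,0,-1,0,0,0],[0,0,-1,0,0,0],[0,0,-1,0,0,0],[0,0,-1,0,0,0],[0,0,-1,0,0,0],[0,0,-1,0,0,0]]'
python3 - <<'E'
from h import *
to(.6495,.2765,.25,4)
f=eyes.grab_frame("top"); s=eyes.grab_frame("side"); np.savez("top1.npz",**f)
im=f["image"][:,:,::-1]
a=cv2.resize(im[160:235,312:387],(400,400),interpolation=2); b=cv2.resize(s["image"][120:270,180:330,::-1],(400,400),interpolation=2)
cv2.imwrite("pics/c2.png",np.hstack([a,b]))
hsv=cv2.cvtColor(f["image"],cv2.COLOR_RGB2HSV); C=cloud(f)
yel=((hsv[...,0]>20)&(hsv[...,0]<35)&(hsv[...,1]>120)).astype(np.uint8)
yel[:160]=0;yel[235:]=0;yel[:,:315]=0;yel[:,390:]=0
cn,h=cv2.findContours(yel,cv2.RETR_CCOMP,cv2.CHAIN_APPROX_NONE)
for c,hh in zip(cn,h[0]):
    if len(c)>10: P=onplane(f,c[:,0],.11); print("hole" if hh[3]>=0 else "outer",len(c),rect(P))
E
```

```text
clock: 6.4
tcp_pos: [0.472, 0.0104, 0.19]
orientation: [1.503, 2.758, -0.0]
contact_force: [-0.3, 0.4, -0.8]
grip_width: 0.0275
gripper_force: 40.2
clock: 7.4
tcp_pos: [0.4714, 0.0095, 0.0143]
orientation: [-1.502, -2.757, 0.002]
contact_force: [0.2, -0.2, -1.1]
grip_width: 0.0273
gripper_force: 40.2
clock: 7.8
tcp_pos: [0.4728, 0.0096, 0.016]
orientation: [1.503, 2.757, 0.001]
contact_force: [-0.5, -0.0, -0.2]
grip_width: 0.0555
gripper_force: 0.0
clock: 9.0
tcp_pos: [0.472, 0.0097, 0.2564]
orientation: [1.503, 2.758, -0.0]
contact_force: [0.9, -0.7, 0.0]
grip_width: 0.0557
gripper_force: 0.0
shift [ 6.4  14.69  0.32] turn(45deg) [0.    0.001 0.641] shift after turn [12.69  9.78  0.32]
shift [ 6.4  14.69  0.32] turn(45deg) [-1.000e-03  0.000e+00 -3.359e+00] shift after turn [-12.69  -9.78   0.32]
t 9.0 [0.472  0.0097 0.2564] F [ 0.9 -0.7  0. ] w 0.0557 gf 0.0 j [ 0.46  0.17 -0.67  1.96  0.12  1.05  0.3 ]
outer 197 (array([ 530. , -222.6]), array([151.5, 154.8]), 2.9)
hole 11 (array([ 467.1, -167. ]), array([10.4, 12.7]), 45.2)
hole 12 (array([ 473.7, -289.3]), array([12.4, 12.8]), 44.9)
hole 58 (array([ 531.2, -224.1]), array([34.3, 66.3]), 4.7)
hole 11 (array([ 589. , -160.3]), array([10.6, 13. ]), 45.5)
```

View pics/c2.png

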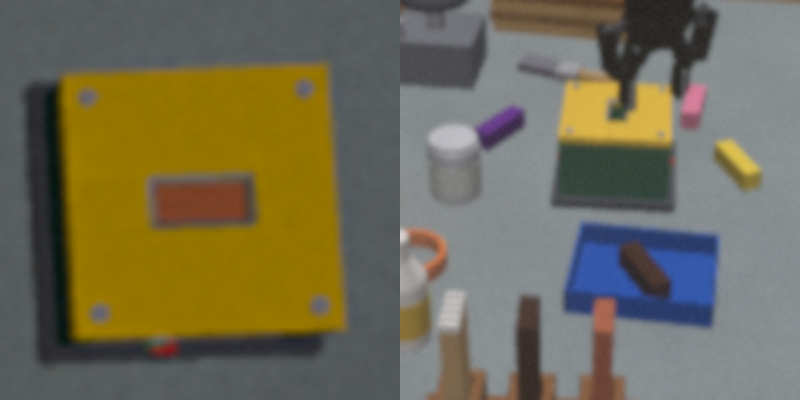

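The offcut lies in the tray, seen in the right crop around (645,270), and the window is clear at (0.531,-0.224). Next is the stave.

```bash
python3 -m crank '[[0,0,0,0,0,0.16],[0,0,0,0,0,0.16],[0,0,0,0,0,0.16],[0,0,0,0,0,0.16]]' 0.6
python3 -m crank '[[0.976,0.752,0,0,0,0],[0.976,0.752,0,0,0,0],[0.976,0.752,0,0,0,0],[0.976,0.752,0,0,0,0],[0.976,0.752,0,0,0,0],[0.976,0.752,0,0,0,0],[0.976,0.752,0,0,0,0],[0.976,0.752,0,0,0,0],[0.976,0.752,0,0,0,0],[0.976,0.752,0,0,0,0],[0.976,0.752,0,0,0,0],[0.976,0.752,0,0,0,0]]'
python3 -m crank '[[0.976,0.752,0.3,0,0,0],[0,0,0,0,0,0]]' 
python3 - <<'E'
from h import *
to(.6495,.2765,.125,4)
f=eyes.grab_frame("top"); s=eyes.grab_frame("side")
im=f["image"][:,:,::-1]
a=cv2.resize(im[120:220,140:240],(400,400),interpolation=2); b=cv2.resize(s["image"][170:300,140:270,::-1],(400,400),interpolation=2)
cv2.imwrite("pics/c3.png",np.hstack([a,b]))
E
```

```text
clock: 9.5
tcp_pos: [0.4718, 0.0095, 0.2546]
orientation: [-2.148, -2.292, 0.001]
contact_force: [0.2, 0.2, 0.1]
grip_width: 0.0513
gripper_force: 0.0
clock: 10.7
tcp_pos: [0.636, 0.2566, 0.2541]
orientation: [-2.142, -2.298, 0.002]
contact_force: [-0.0, 0.5, -0.5]
grip_width: 0.0511
gripper_force: 0.0
clock: 10.9
tcp_pos: [0.6489, 0.2796, 0.2469]
orientation: [-2.136, -2.3, 0.001]
contact_force: [-0.5, 0.7, -0.8]
grip_width: 0.0515
gripper_force: 0.0
shift [-0.17  0.03  6.1 ] turn(45deg) [-0.003 -0.002  0.005] shift after turn [-0.16  0.02  6.1 ]
shift [-0.17  0.03  6.1 ] turn(45deg) [ 3.000e-03 -5.000e-03 -3.995e+00] shift after turn [ 0.16 -0.02  6.1 ]
t 10.9 [0.6489 0.2796 0.2469] F [-0.5  0.7 -0.8] w 0.0515 gf 0.0 j [-0.1   0.59 -0.61  1.42  0.34  1.24 -0.67]
```

View pics/c3.png

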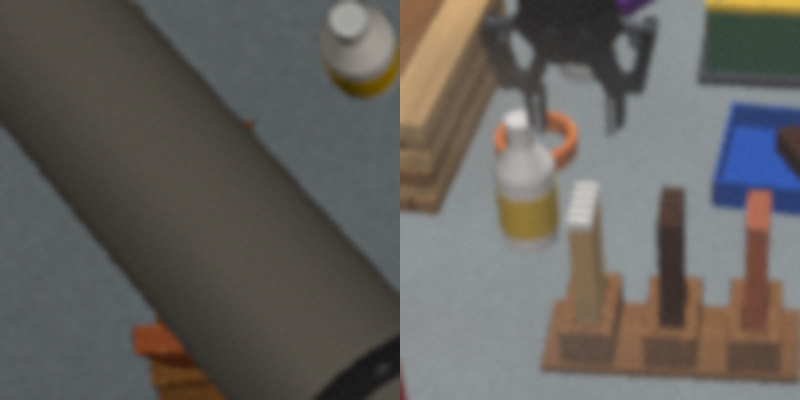

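The side crop shows the open fingers centred above the white-toothed stave (585,200), with room to the brown stave and the glue. The arm hides the stave from above. Going down to grip.

```bash
python3 -m crank '[[-0.16,0.03,1,0,0,0],[0,0,1,0,0,0],[0,0,1,0,0,0],[0,0,1,0,0,0],[0,0,1,0,0,0],[0,0,1,0,0,0],[0,0,0.1,0,0,0],[0,0,0,0,0,0]]'
python3 -m crank '[[0,0,0,0,0,0],[0,0,0,0,0,0],[0,0,0,0,0,0],[0,0,0,0,0,0],[0,0,0,0,0,0],[0,0,0,0,0,0],[0,0,0,0,0,0]]' 0 60
python3 -m crank '[[0,0,-0.5,0,0,0],[0,0,-1,0,0,0],[0,0,-1,0,0,0],[0,0,-1,0,0,0],[0,0,-1,0,0,0],[0,0,-1,0,0,0],[0,0,-1,0,0,0],[0,0,-1,0,0,0],[0,0,-1,0,0,0],[0,0,-1,0,0,0]]'
python3 - <<'E'
from h import *
to(.531,-.2245,.316,3)
s=eyes.grab_frame("side"); cv2.imwrite("pics/c4.png",cv2.resize(s["image"][60:300,100:340,::-1],(480,480)))
E
```

```text
clock: 11.8
tcp_pos: [0.6502, 0.2722, 0.1272]
orientation: [2.143, 2.297, -0.002]
contact_force: [-0.1, 0.0, 0.6]
grip_width: 0.0515
gripper_force: 0.0
clock: 12.5
tcp_pos: [0.651, 0.2738, 0.1289]
orientation: [2.142, 2.297, 0.003]
contact_force: [-1.8, 0.2, 6.7]
grip_width: 0.0192
gripper_force: 59.5
clock: 13.5
tcp_pos: [0.6501, 0.2733, 0.3184]
orientation: [-2.142, -2.298, 0.0]
contact_force: [0.4, 0.6, -0.7]
grip_width: 0.0194
gripper_force: 58.7
shift [-24.41  -7.69   0.13] turn(45deg) [-0.     0.     0.023] shift after turn [-24.54  -7.25   0.12]
shift [-24.41  -7.69   0.13] turn(45deg) [-0.    -0.    -3.977] shift after turn [24.54  7.25  0.12]
t 13.5 [0.6501 0.2733 0.3184] F [ 0.4  0.6 -0.7] w 0.0194 gf 58.7 j [-0.1   0.54 -0.62  1.33  0.31  1.37 -0.64]
```

View pics/c4.png

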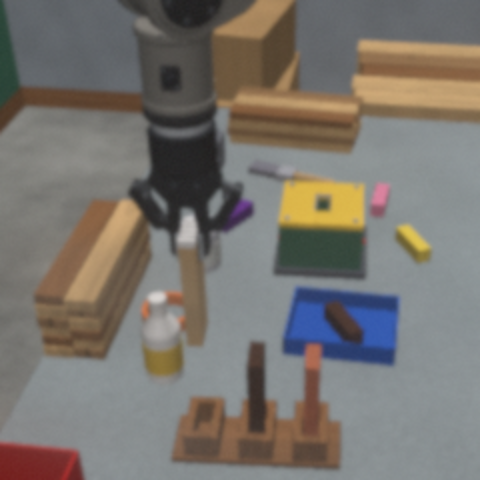

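The stave is gripped and out of the rack, with its foot near z = 0.20. The other staves stand untouched. Carrying it to above the window.

```bash
python3 -m crank '[[-0.5,-0.15,0,0,0,0.023],[-0.98,-0.3,0,0,0,0],[-0.98,-0.3,0,0,0,0],[-0.98,-0.3,0,0,0,0],[-0.98,-0.3,0,0,0,0],[-0.98,-0.3,0,0,0,0],[-0.98,-0.3,0,0,0,0],[-0.98,-0.3,0,0,0,0],[-0.98,-0.3,0,0,0,0],[-0.98,-0.3,0,0,0,0],[-0.98,-0.3,0,0,0,0],[-0.98,-0.3,0,0,0,0]]'
python3 -m crank '[[-0.98,-0.3,0,0,0,0],[-0.98,-0.3,0,0,0,0],[-0.98,-0.3,0,0,0,0],[-0.98,-0.3,0,0,0,0],[-0.98,-0.3,0,0,0,0],[-0.98,-0.3,0,0,0,0],[-0.98,-0.3,0,0,0,0],[-0.98,-0.3,0,0,0,0],[-0.98,-0.3,0,0,0,0],[-0.98,-0.3,0,0,0,0],[-0.98,-0.3,0,0,0,0],[-0.98,-0.3,0,0,0,0]]'
python3 -m crank '[[-0.5,-0.15,0,0,0,0],[0,0,0,0,0,0],[0,0,0,0,0,0],[0,0,0,0,0,0]]'
cat > look.py <<'E'
from h import *
import sys
to(.531,-.2243-.003,.25,3)
S=eyes.grab_frame("side"); T=eyes.grab_frame("top"); tcp=status.get_obs()["tcp_pos"]
for n,f in(("side",S),("top",T)):
    C=cloud(f); m=(np.linalg.norm(C[...,:2]-tcp[:2],axis=-1)<.07)&(C[...,2]>tcp[2]-.118)&(C[...,2]<tcp[2]-.008)
    hsv=cv2.cvtColor(f["image"],cv2.COLOR_RGB2HSV); m&=(hsv[...,2]>70)
    P=C[m]; print(n,m.sum())
    if m.sum()<30: continue
    for lo in np.arange(-.115,-.01,.02):
        q=P[(P[:,2]>tcp[2]+lo)&(P[:,2]<tcp[2]+lo+.02)]
        if len(q)>8: print(" z",round(tcp[2]+lo+.01,3),len(q),"x",np.percentile(q[:,0],[3,50,97]).round(4),"y",np.percentile(q[:,1],[3,50,97]).round(4))
k=sys.argv[1]
cv2.imwrite(f"pics/{k}.png",np.hstack([cv2.resize(S["image"][70:220,190:340,::-1],(400,400),interpolation=2),cv2.resize(T["image"][140:240,300:400,::-1],(400,400),interpolation=2)]))
np.savez(k+"s.npz",**S);np.savez(k+"t.npz",**T)
E
python3 look.py c5
```

```text
clock: 14.75
tcp_pos: [0.592, 0.0424, 0.3157]
orientation: [-2.164, -2.276, 0.004]
contact_force: [0.2, 0.5, -2.0]
grip_width: 0.0193
gripper_force: 58.7
clock: 15.95
tcp_pos: [0.532, -0.1956, 0.3157]
orientation: [-2.163, -2.275, 0.002]
contact_force: [0.0, -0.8, -1.1]
grip_width: 0.0196
gripper_force: 58.7
clock: 16.35
tcp_pos: [0.5316, -0.2028, 0.3172]
orientation: [-2.16, -2.28, -0.001]
contact_force: [0.3, 0.6, -1.5]
grip_width: 0.0193
gripper_force: 58.7
shift [-1.22 -0.1   3.36] turn(45deg) [ 0.    -0.001  0.002] shift after turn [-1.22 -0.09  3.36]
shift [-1.22 -0.1   3.36] turn(45deg) [ 1.000e-03  0.000e+00 -3.998e+00] shift after turn [1.22 0.09 3.36]
t 16.35 [ 0.5316 -0.2028  0.3172] F [ 0.3  0.6 -1.5] w 0.0193 gf 58.7 j [ 0.67  0.27 -0.51  1.68  0.14  1.22  0.18]
side 182
 z 0.212 32 x [0.5201 0.5296 0.5371] y [-0.1794 -0.1765 -0.1696]
 z 0.232 31 x [0.5207 0.5278 0.5378] y [-0.1801 -0.1766 -0.173 ]
 z 0.252 35 x [0.5213 0.5311 0.5386] y [-0.1811 -0.1762 -0.1714]
 z 0.272 32 x [0.522  0.529  0.5386] y [-0.2176 -0.1761 -0.1719]
 z 0.292 40 x [0.5214 0.5298 0.5396] y [-0.2052 -0.1772 -0.1713]
 z 0.312 10 x [0.523  0.5314 0.5397] y [-0.1785 -0.1753 -0.1726]
top 32
 z 0.212 14 x [0.5196 0.5207 0.5318] y [-0.2085 -0.191  -0.1742]
```

View pics/c5.png

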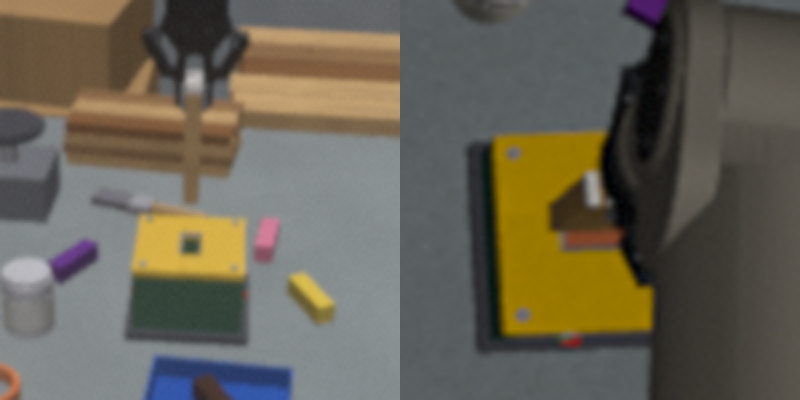

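```bash
python3 -m crank '[[-0.58,0,0,0,0,0],[-0.58,0,0,0,0,0],[0,0,1,0,0,0],[0,0,1,0,0,0],[0,0,1,0,0,0],[0,0,0.7,0,0,0],[0,0,0,0,0,0],[0,0,0,0,0,0]]'
sed -i 's/(190|190)/x/; s/70:220,190:340,::-1/110:190,220:300,::-1/' look.py
python3 look.py c6
```

```text
clock: 17.25
tcp_pos: [0.5328, -0.228, 0.2437]
orientation: [2.163, 2.278, 0.0]
contact_force: [0.6, 0.0, -1.2]
grip_width: 0.0194
gripper_force: 58.7
shift [ 0.04 -0.09 -0.32] turn(45deg) [ 0.     0.    -0.001] shift after turn [ 0.04 -0.09 -0.32]
shift [ 0.04 -0.09 -0.32] turn(45deg) [ 0.    -0.     3.999] shift after turn [-0.04  0.09 -0.32]
t 17.25 [ 0.5328 -0.228   0.2437] F [ 0.6  0.  -1.2] w 0.0194 gf 58.7 j [ 0.68  0.35 -0.48  1.75  0.18  1.09  0.19]
side 160
 z 0.139 26 x [0.5228 0.5304 0.541 ] y [-0.2356 -0.202  -0.1963]
 z 0.159 32 x [0.5224 0.5308 0.5383] y [-0.2245 -0.2014 -0.1975]
 z 0.179 27 x [0.5218 0.531  0.5389] y [-0.2122 -0.2019 -0.1976]
 z 0.199 30 x [0.5215 0.5307 0.5394] y [-0.2062 -0.2013 -0.1975]
 z 0.219 32 x [0.5221 0.5311 0.5399] y [-0.206  -0.2013 -0.1957]
 z 0.239 9 x [0.5237 0.5299 0.5399] y [-0.2057 -0.2004 -0.1985]
top 28
```

View pics/c6.png

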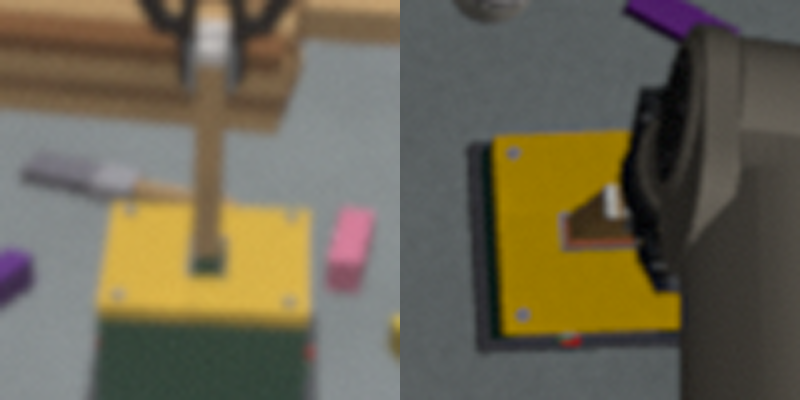

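The side crop shows the stave foot directly above the window (207,262), about 2 mm too far along -y. I correct that and descend slowly.

```bash
python3 -m crank '[[0.1,0.01,0,0,0,0],[0,0,0.3,0,0,0],[0,0,0.3,0,0,0],[0,0,0.25,0,0,0],[0,0,0.25,0,0,0],[0,0,0.25,0,0,0],[0,0,0.25,0,0,0],[0,0,0,0,0,0]]'
python3 look.py c7 | grep -v top
```

```text
clock: 18.15
tcp_pos: [0.5324, -0.2265, 0.2104]
orientation: [2.163, 2.278, -0.001]
contact_force: [0.8, -4.8, -3.8]
grip_width: 0.0192
gripper_force: 59.1
shift [-0.04 -0.07 -1.98] turn(45deg) [-0.001  0.001 -0.001] shift after turn [-0.04 -0.07 -1.98]
shift [-0.04 -0.07 -1.98] turn(45deg) [2.000e-03 1.000e-03 3.999e+00] shift after turn [ 0.04  0.07 -1.98]
t 18.15 [ 0.5324 -0.2265  0.2104] F [ 0.8 -4.8 -3.8] w 0.0192 gf 59.1 j [ 0.67  0.38 -0.48  1.79  0.2   1.02  0.17]
side 640
 z 0.106 515 x [0.4714 0.5281 0.5925] y [-0.2836 -0.2179 -0.1625]
 z 0.126 30 x [0.5223 0.5301 0.5407] y [-0.2486 -0.2011 -0.1965]
 z 0.146 26 x [0.5226 0.5299 0.5377] y [-0.233  -0.2016 -0.1944]
 z 0.166 28 x [0.5219 0.5306 0.5383] y [-0.2199 -0.2011 -0.1946]
 z 0.186 28 x [0.5211 0.5314 0.5388] y [-0.2056 -0.1999 -0.197 ]
 z 0.206 12 x [0.5216 0.5303 0.5392] y [-0.2028 -0.2    -0.1968]
 z 0.106 956 x [0.4686 0.5189 0.5947] y [-0.2494 -0.2025 -0.1631]
 z 0.126 20 x [0.4786 0.5375 0.5969] y [-0.2374 -0.2043 -0.1602]
```

```bash
python3 -m crank '[[-0.06,0,0,0,0,0],[0,0,0.25,0,0,0],[0,0,0.25,0,0,0],[0,0,0.25,0,0,0],[0,0,0.25,0,0,0],[0,0,0.25,0,0,0],[0,0,0.25,0,0,0],[0,0,0,0,0,0]]'
python3 -c "from h import *; to(.531,-.226,.149,3)"
```

```text
clock: 19.05
tcp_pos: [0.5324, -0.2267, 0.1803]
orientation: [-2.162, -2.278, 0.0]
contact_force: [0.8, -4.3, -2.5]
grip_width: 0.0194
gripper_force: 59.2
shift [ 0.04 -0.07  1.57] turn(45deg) [-0.001 -0.001 -0.   ] shift after turn [ 0.04 -0.07  1.57]
shift [ 0.04 -0.07  1.57] turn(45deg) [-1.e-03  1.e-03  4.e+00] shift after turn [-0.04  0.07  1.57]
t 19.05 [ 0.5324 -0.2267  0.1803] F [ 0.8 -4.3 -2.5] w 0.0194 gf 59.2 j [ 0.66  0.42 -0.47  1.82  0.22  0.96  0.15]
```

```bash
python3 -m crank '[[-0.06,0,0,0,0,0],[0,0,0.25,0,0,0],[0,0,0.25,0,0,0],[0,0,0.25,0,0,0],[0,0,0.2,0,0,0],[0,0,0.2,0,0,0],[0,0,0.2,0,0,0],[0,0,0.2,0,0,0],[0,0,0,0,0,0],[0,0,0,0,0,0]]'
python3 - <<'E'
from h import *
to(.531,-.226,.149,3)
S=eyes.grab_frame("side"); T=eyes.grab_frame("top")
np.savez("c8t.npz",**T); np.savez("c8s.npz",**S)
cv2.imwrite("pics/c8.png",np.hstack([cv2.resize(S["image"][120:200,220:300,::-1],(400,400),interpolation=2),cv2.resize(T["image"][205:235,330:360,::-1],(400,400),interpolation=2)]))
for n,f,f0 in(("top",T,dict(np.load("top1.npz"))),("side",S,dict(np.load("side0.npz")))):
  for nm,g in(("rest",f0),("now",f)):
    h=cv2.cvtColor(g["image"],cv2.COLOR_RGB2HSV); m=((h[...,0]<7)|(h[...,0]>172))&(h[...,1]>130)&(h[...,2]>60)
    P=cloud(g); m&=(P[...,2]>.005)&(P[...,2]<.1)&(abs(P[...,0]-.453)<.03)&(abs(P[...,1]+.226)<.07)
    print(n,nm,m.sum(),P[m].mean(0).round(4) if m.any() else "",np.argwhere(m).mean(0)[::-1])
E
```

```text
clock: 20.05
tcp_pos: [0.5326, -0.2277, 0.1504]
orientation: [-2.162, -2.278, 0.0]
contact_force: [-3.6, 0.4, 3.4]
grip_width: 0.0194
gripper_force: 60.1
shift [ 0.09 -0.08  0.07] turn(45deg) [-0. -0. -0.] shift after turn [ 0.09 -0.08  0.07]
shift [ 0.09 -0.08  0.07] turn(45deg) [-1.e-03  1.e-03  4.e+00] shift after turn [-0.09  0.08  0.07]
t 20.05 [ 0.5326 -0.2277  0.1504] F [-3.6  0.4  3.4] w 0.0194 gf 60.1 j [ 0.65  0.45 -0.46  1.84  0.25  0.91  0.13]
top rest 8 [ 0.45   -0.2158  0.0307] [342.5  225.25]
top now 7 [ 0.4497 -0.2162  0.0245] [342.28571429 225.42857143]
side rest 0  [nan nan]
side now 0  [nan nan]<stdin>:10: RuntimeWarning: Mean of empty slice.
  ret = um.true_divide(
```

View pics/c8.png

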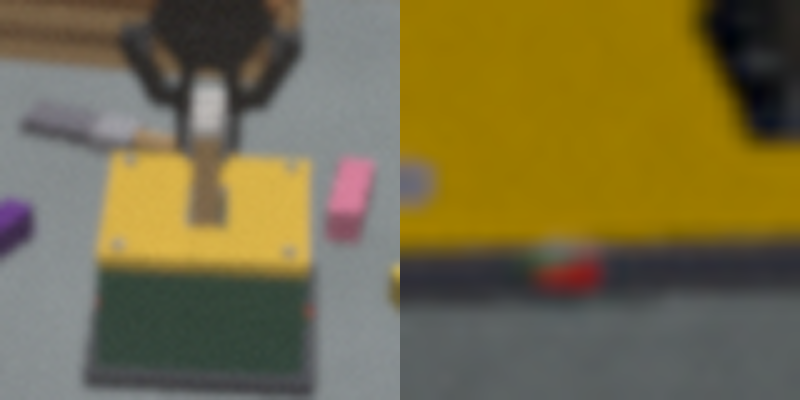

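```bash
python3 - <<'E'
from h import *
L=lambda n:dict(np.load(n))
def cen(f,u0,u1,v0,v1):
    a=f["image"][v0:v1,u0:u1].astype(float); w=np.clip(a[...,0]-1.15*np.maximum(a[...,1],a[...,2])-6,0,None)
    v,u=np.mgrid[v0:v1,u0:u1]; return round((w*u).sum()/w.sum(),2),round((w*v).sum()/w.sum(),2),round(w.sum())
for n in("side0","c5s","c6s","c7s","c8s"): print(n,cen(L(n+".npz"),278,287,174,192))
for n in("top1","c5t","c6t","c8t"): print(n,cen(L(n+".npz"),337,350,220,231))
s=L("side0.npz"); p=np.array([.452,-.216,.045]); print("side px for 0/5/10/15",proj(s,[p-[0,0,d] for d in(0,.005,.01,.015)]).round(2))
o=[]
for i in range(6): S=eyes.grab_frame("side"); o.append((cen(S,278,287,174,192)[1],status.get_obs()["contact_force"][2].round(1),status.get_obs()["tcp_pos"].round(4)))
print(o)
C=cloud(S); h=cv2.cvtColor(S["image"],cv2.COLOR_RGB2HSV)
m=(h[...,1]<60)&(h[...,2]>120)&(abs(C[...,0]-.531)<.03)&(abs(C[...,1]+.224)<.035)&(C[...,2]>.15); print("teeth z",np.percentile(C[...,2][m],[1,5,50,95,99]).round(4))
E
```

```text
side0 (np.float64(281.58), np.float64(179.97), 51)
c5s (np.float64(281.55), np.float64(180.01), 49)
c6s (np.float64(281.57), np.float64(179.99), 49)
c7s (np.float64(281.58), np.float64(180.0), 51)
c8s (np.float64(281.42), np.float64(182.0), 5)
top1 (np.float64(342.82), np.float64(223.54), 902)
c5t (np.float64(342.78), np.float64(223.53), 939)
c6t (np.float64(342.76), np.float64(223.54), 937)
c8t (np.float64(342.62), np.float64(223.48), 878)
side px for 0/5/10/15 [[281.56 178.57]
 [281.48 179.69]
 [281.4  180.81]
 [281.32 181.92]]
[(np.float64(181.78), np.float64(3.1), array([ 0.5327, -0.2277,  0.1504])), (np.float64(181.89), np.float64(4.2), array([ 0.5326, -0.2277,  0.1504])), (np.float64(181.96), np.float64(3.4), array([ 0.5327, -0.2277,  0.1504])), (np.float64(181.79), np.float64(4.1), array([ 0.5326, -0.2277,  0.1504])), (np.float64(181.8), np.float64(4.6), array([ 0.5326, -0.2277,  0.1503])), (np.float64(181.98), np.float64(4.9), array([ 0.5326, -0.2278,  0.1503]))]
teeth z [0.1784 0.1807 0.1896 0.1929 0.1951]
```

```bash
python3 -m crank '[[0,-0.04,0.08,0,0,0],[0,0,0,0,0,0],[0,0,0,0,0,0]]'
python3 - <<'E'
from h import *
to(.531,-.226,.149,3)
A=[]
for i in range(6):
    S=eyes.grab_frame("side"); C=cloud(S); A.append(C)
C=np.mean(A,0); h=cv2.cvtColor(S["image"],cv2.COLOR_RGB2HSV)
m=(h[...,2]>60)&(abs(C[...,0]-.531)<.02)&(abs(C[...,1]+.2)<.008)&(C[...,2]>.118)&(C[...,2]<.18)
for lo in np.arange(.118,.18,.012):
    q=C[m&(C[...,2]>lo)&(C[...,2]<lo+.012)]
    if len(q)>4: print(round(lo+.006,3),len(q),"x",q[:,0].min().round(4),q[:,0].mean().round(4),q[:,0].max().round(4),"y",np.median(q[:,1]).round(4))
q=C[m]; print("slope dy/dz,dx/dz",np.polyfit(q[:,2],q[:,1],1)[0].round(3),np.polyfit(q[:,2],q[:,0],1)[0].round(3))
y=(h[...,0]>20)&(h[...,0]<35)&(h[...,1]>100)&(abs(C[...,2]-.11)<.008)&(abs(C[...,0]-.531)<.1)&(abs(C[...,1]+.224)<.1)
print("tester side",rect(C[y]))
a=S["image"][174:192,278:287].astype(float); w=np.clip(a[...,0]-1.15*np.maximum(a[...,1],a[...,2])-6,0,None); print("pointer row",174+(w.sum(1)*np.arange(18)).sum()/w.sum(),status.get_obs()["contact_force"],status.get_obs()["moment"])
E
```

```text
clock: 20.75
tcp_pos: [0.5325, -0.2278, 0.1491]
orientation: [2.162, 2.278, 0.001]
contact_force: [-2.8, 0.8, 5.1]
grip_width: 0.0195
gripper_force: 60.3
shift [ 0.09 -0.07  0.  ] turn(45deg) [0.001 0.    0.   ] shift after turn [ 0.09 -0.07  0.  ]
shift [ 0.09 -0.07  0.  ] turn(45deg) [-0.e+00  2.e-03 -4.e+00] shift after turn [-0.09  0.07  0.  ]
t 20.75 [ 0.5325 -0.2278  0.1491] F [-2.8  0.8  5.1] w 0.0195 gf 60.3 j [ 0.65  0.45 -0.46  1.84  0.25  0.9   0.13]
0.124 16 x 0.5224 0.5307 0.5407 y -0.2002
0.136 18 x 0.523 0.5321 0.541 y -0.2015
0.148 16 x 0.5233 0.5313 0.5412 y -0.2005
0.16 15 x 0.5238 0.531 0.5382 y -0.2009
0.172 15 x 0.524 0.5314 0.5386 y -0.2018
slope dy/dz,dx/dz -0.007 -0.002
tester side (array([ 532.2, -225.9]), array([148.8, 153.5]), 2.8)
pointer row nan [-3.65467446  0.40923163  5.10629687] [ 0.50898825  0.85071899 -0.04534326]<stdin>:14: RuntimeWarning: invalid value encountered in scalar divide
```

```bash
python3 - <<'E'
from h import *
S=eyes.grab_frame("side");T=eyes.grab_frame("top");s0=dict(np.load("side0.npz"))
z=lambda f,a,b,c,d:cv2.resize(np.clip(f["image"][a:b,c:d,::-1].astype(float)*1.5,0,255).astype(np.uint8),(260,400),interpolation=cv2.INTER_CUBIC)
cv2.imwrite("pics/c9.png",np.hstack([z(s0,165,205,265,291),z(S,165,205,265,291),z(T,205,245,329,355)]))
E
```

```text
(no output)
```

View pics/c9.png

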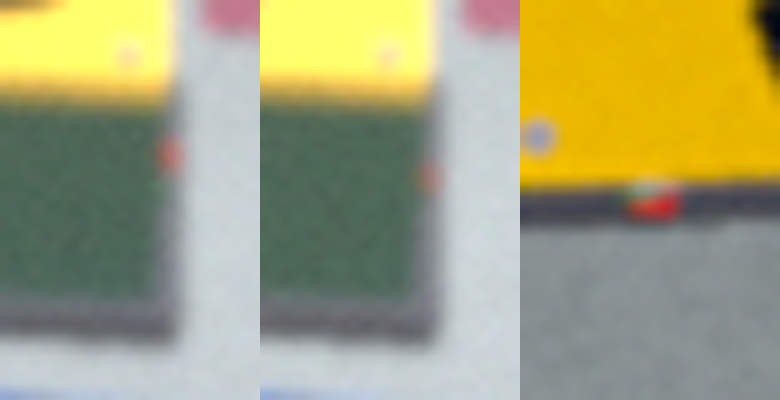

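The pointer dropped from row 155 to row 178 in the zoomed side view, which is about 10 mm of plate travel and the middle of the band. The stave stands upright in the window. Handing in.

```bash
python3 -c "from bench import r; print(r.hand_in())"
```

```text
the job is handed in; nothing more can be done
None
```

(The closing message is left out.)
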